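# Open the hidden ribbon drawer of the display plinth

## Task

A gift box waits for its ribbon, which is kept in the secret drawer of the low wooden display plinth. Using only the fingertips, feel lightly across the plinth's flat deck for the flush square catch plate that gives, press it right down so that the drawer springs out, let go of the plate, then hook a fingertip behind the top edge of the drawer front and draw the drawer fully open to its stop. Leave it open with the catch risen again; grip nothing, and do not lift, move or upset the goods on the plinth or any other loose thing on the counter.

Things in the scene. Friction and masses are not known exactly. Their poses are not given: they have to be found in the camera images.
- plinth: fixed wooden display plinth, 200 deep (x) x 380 wide (y) x 105 mm high. Origin: centre of its underside, on the counter; x axis to its back (away from the robot), y to its left seen from the robot, z up. At each end a raised block (cheek), |y| 90 to 190 mm, full height; between them the lower flat deck. The drawer front closes the face below the deck and opens toward -x.
- deck (a point): centre of the deck's top: plinth frame (0, 0, 90 mm), same axes. The deck is rigid, |y| < 90 mm, x -86 to +99 mm. In it, hard to see, is the catch plate: a 48 mm square of the same wood in a 50 mm square opening, sides parallel to the plinth, top 2 mm below the deck. Its centre is always at x = +12 mm but at any y from -50 to +50 mm, new every time: feel for it.
- catch (a joint): travel of the catch plate in m: 0 at rest, 0.005 right down (its top then 7 mm below the deck). Sprung: about 3 N start it, 7 to 9 N take it right down; the drawer is released from about 3 mm. It rises by itself when let go. Pressing the deck beside it moves nothing. The fingers must press on nothing harder than 80 N.
- drawer (a joint): how far the drawer is out in m, along the plinth's -x: 0 shut and latched, 0.090 at its stop. Once the catch is pressed, a damped spring plunger pushes it out to about 0.050 within 1 s. From there it slides with about 1.5 N and stays where it is left. It cannot be pushed shut while the catch is up.
- drawer_edge (a point): middle of the top edge of the drawer front, moving with it: plinth (-94, 0, 88.5 mm) when shut, same axes. The front is a plain board 12 mm thick (x), 176 mm wide, no handle. Sprung out, about 48 mm of free space lies between its back and the deck's edge; inside, the drawer's side walls top out 60 mm, a ribbon spool on its floor about 32 mm above the counter.
- egg_cup: loose white egg cup, 43 mm across, 40 mm high, standing on the left cheek; origin at the centre of its underside; leave alone
- shell_box: loose white shell-shaped pill box, 63 x 60 x 27 mm, on the right cheek; origin at the centre of its underside; leave alone
- salt_shaker: loose white shaker, 39 mm across, 70 mm high, on the counter to the left of the plinth; origin at the centre of its underside; leave alone
- pepper_shaker: loose black shaker with white cap, 39 mm across, 70 mm high, beside the white one; origin at the centre of its underside; leave alone
- ribbon_spool: loose spool of red ribbon lying flat, 78 x 116 x 26 mm, on the counter to the right of the plinth; origin at the centre of its underside; leave alone
- scissors: loose scissors with black handles lying flat, 166 x 77 x 10 mm, on the right of the counter; origin at the centre of its underside; leave alone
- pen: loose black pen lying flat, 132 x 11 x 12 mm, front right of the counter; origin at the centre of its underside; leave alone

How it is judged (in metres and radians):
On the way, in this order (a step that is already met when the one before it is completed fails the run):
1. the catch plate is pressed right down (value of joint catch above 0.004 m), for 0.05 s.
2. the catch is let go and the drawer is drawn out to its stop (value of joint drawer above 0.082 m and value of joint catch below 0.001 m), for 0.2 s.
At the end, for the whole second after the job is handed in: the drawer stands open at least 80 of its 90 mm and at rest, the catch plate has risen to within 1 mm of rest, and the egg cup and pill box stand upright within 15 mm of where they were (value of joint drawer above 0.08 m and velocity of joint drawer between -0.01 and 0.01 m/s and value of joint catch below 0.001 m and angle between each of egg_cup, shell_box's own z axis and vertical below 0.1 rad and distance of each of egg_cup, shell_box from where it was at the start of the episode below 0.015 m); the robot touches nothing.
It fails at once if the fingers press on something harder than 80 N (contact force between the fingers and anything else above 80 N).
It fails at once if goods on the plinth moved over 15 mm, lifted or tipped (distance of any of egg_cup, shell_box from where it was at the start of the episode above 0.015 m or angle between any of egg_cup, shell_box's own z axis and vertical above 0.3 rad).
It fails at once if another loose thing on the counter moved over 15 mm, lifted or tipped (distance of any of salt_shaker, pepper_shaker, ribbon_spool, scissors, pen from where it was at the start of the episode above 0.015 m or angle between any of salt_shaker, pepper_shaker's own z axis and vertical above 0.3 rad).
It fails at once if the drawer front is taken between the fingers instead of hooked with a fingertip (x of the grasp point in the frame of drawer_edge between -0.008 and 0.008 m and y of the grasp point in the frame of drawer_edge between -0.09 and 0.09 m and z of the grasp point in the frame of drawer_edge below 0.012 m).
It also fails if it takes over 58 s, if anything falls off the work surface, if the arm or the gripper's body presses on something with over 40 N, if the wrist force passes 120 N, or if a joint passes its speed limit or range.

## Robot

A 6-joint arm with a two-finger parallel gripper is mounted at the origin on a cart in front of the work surface, level with it; the furniture and walls round the work are solid. World frame = base frame: x ahead of the robot, y to its left, z up, the work surface at z = 0. Lengths are in mm, angles in rad, forces in N, time in s.
With the tool pointing down it reaches from about 275 to 1000 mm from the base axis. Payload 8.4 kg.
Tool frame: the origin (TCP) lies at the very end of the fingers, on their centre line; the grasp point (between the pads) lies 19 mm behind it; z points along the fingers, y is the line along which they close (so a half turn about z gives the same grasp; the last joint's range is limited). The gripper opens to 85 mm and grips with 20 to 120 N. Pads are 22 mm wide; open, the fingers measure 114 mm over their backs; the gripper's body (76 mm by 85 mm) begins 54 mm behind the grasp point. The pads swing forward as they close: fully open they stand 13 mm farther back than shut.
Start: joints at [-1.342, 0.353, 1.633, -0, 1.155, -0.002], TCP at [142.971, -608.43, 231.281] pointing down, gripper open.
Joint ranges: [-2.63, 2.63], [-0.92, 2.1], [0.06, 2.66], [-1.3, 4.44], [0, 2.69], [-3.02, 3.02]. Speed limits (rad/s): [2.22, 2.22, 2.79, 3.14, 3.14, 3.14].

## Interface

Orientations are given as [roll, pitch, yaw] about the fixed x, y, z axes, in that order (R = Rz(yaw) Ry(pitch) Rx(roll)).
In Python, from rig import sensors, grab_frame, camera_params, order gives the robot as it stands. The module is installed in compiled form; this text tells all that it offers.
- The arm moves only by the tool move_arm, never from a script. Its argument "motion" is a list of rows, each a list of 7 numbers: the turn, a rotation vector about the tool's x, y, z in shares of 180 degrees (1.0 is 180 degrees), then the shift along the tool's x, y, z in normalised numbers (1 is 0.6 m), then the finger opening in m, from 0 to 0.0854. A call has 1 to 8 rows; each row is the pose to reach, as a shift and turn from the pose commanded when the call began, along the tool's axes at that moment; what a row does not reach only later rows make up. A row lasts 1/8 s, in which the tool goes at most 62.5 mm and 10.7 degrees, less where a joint would pass 70% of its speed; a pose out of reach is approached as far as the arm can. A shift or turn number past 1, either way, is cut back to 1. A call with a gripper value outside its range is refused whole. The fingers move at their own pace and stop on an object; "grip_force" is the grip in N (left out, the last holds). Time passes only in rows, so rows that repeat a pose let the fingers close. It gives the time, the measured TCP pose, the force, the opening and the grip force at its end, in the units of the state.
- sensors.sense(): the state, without advancing time (a new reading comes with each control period).
- grab_frame(name): name is "side" or "top"; returns (picture, depth): 384x512x3 uint8, red, green, blue; 384x512 float32, mm along the optical axis (not along the pixel's ray), 0 where there is no reading.
- camera_params(name): a dict with "camera_matrix" (3x3 intrinsics, pixels), "world_from_camera" (4x4, takes a point from camera to world coordinates). Camera axes: x right, y down, z forward; pixel columns grow to the right and rows downward; lengths in mm; the calibration is good to about 2 mm. A picture is of the moment at which its call begins. camera_params takes no time and is no camera call.
- order.sign_off(): hands the job in; it is judged then, once.
The state is a dict: "clock": time; "qpos": joint angles; "qvel": joint speeds; "joint_efforts": joint torques, N m; "eef_pos": TCP position; "tcp_rot": TCP orientation; "contact_force": force on the tool from outside, world axes, zero at the start; "wrist_torque": the same for the moment, N m; "opening": opening from 0.0 (shut) to 1.0 (fully open); "grasp_force": force on a finger pad.
Only numpy, scipy, OpenCV 4.12 (cv2) and the standard library are available. Lean on these libraries where they do the work, as an engineer would, in place of code of your own. Each camera call takes 0.05 s, during which the arm holds its last target. There are 200 camera calls.

## Working session

There is one attempt and no reset: what is moved stays moved. The work goes in short steps, Python scripts to look and compute and a tool call to move; the robot and the scene stay as the last step left them, time stands still between calls to the robot, and variables do not carry over. Pictures are saved under pics/ and viewed, at most 10 in all, crops included, and the job is handed in when it is done.

Besides the shell and the picture viewer there is one more tool, called after "Call:" in YAML: its name, and indented under it one key for each argument. move_arm: Moves the arm, as the interface text tells. Its arguments: {"type":"object","properties":{"motion":{"type":"array","items":{"type":"array","items":{"type":"number"}}},"grip_force":{"type":"number"}},"required":["motion"]}

```bash
mkdir -p pics; python3 - <<'E'
from rig import sensors, grab_frame, camera_params
import cv2, numpy as np
print(sensors.sense())
for n in("side","top"):
    p,d=grab_frame(n); cv2.imwrite(f"pics/{n}0.png",p[:,:,::-1]); np.save(n+"0.npy",d)
    print(n,camera_params(n))
E
```

```text
{'clock': 0.0, 'qpos': array([-1.34240864e+00,  3.53659611e-01,  1.63412035e+00, -8.82547990e-06,
        1.15515067e+00, -2.37311856e-03]), 'qvel': array([ 0.00032658,  0.00153077,  0.00035631,  0.00052725, -0.00043638,
        0.00086101]), 'joint_efforts': array([-1.06638960e-03, -6.05253267e+01, -3.42073882e+01, -2.45911724e-04,
        9.29509057e-03, -3.15510681e-05]), 'eef_pos': array([ 142.86026769, -607.98963943,  230.56039563]), 'tcp_rot': array([-3.14025466e+00,  4.89406684e-06,  2.30764381e-01]), 'contact_force': array([ 0.51051037,  0.78718339, -0.59080582]), 'wrist_torque': array([-0.01865337,  0.00652788, -0.00483031]), 'grasp_force': 0.0, 'opening': 0.9958871689276877}
side {'camera_matrix': array([[426.90154702,   0.        , 253.83197744],
       [  0.        , 426.90154702, 194.8281406 ],
       [  0.        ,   0.        ,   1.        ]]), 'world_from_camera': array([[-9.94461678e-01, -4.59006557e-02,  9.45468187e-02,
         4.44014012e+02],
       [-1.04706898e-01,  5.10406172e-01, -8.53535005e-01,
         1.13685552e+03],
       [-9.07946333e-03, -8.58707558e-01, -5.12385493e-01,
         7.89316893e+02],
       [ 0.00000000e+00,  0.00000000e+00,  0.00000000e+00,
         1.00000000e+00]])}
top {'camera_matrix': array([[409.97484234,   0.        , 258.32374758],
       [  0.        , 409.97484234, 189.6077626 ],
       [  0.        ,   0.        ,   1.        ]]), 'world_from_camera': array([[ 1.80770142e-02, -9.91069196e-01,  1.32117640e-01,
         3.97078754e+02],
       [-9.99809975e-01, -1.88822965e-02, -4.84479805e-03,
        -1.64251809e+01],
       [ 7.29621456e-03, -1.32004955e-01, -9.91222204e-01,
         1.35438329e+03],
       [ 0.00000000e+00,  0.00000000e+00,  0.00000000e+00,
         1.00000000e+00]])}
```

View pics/top0.png

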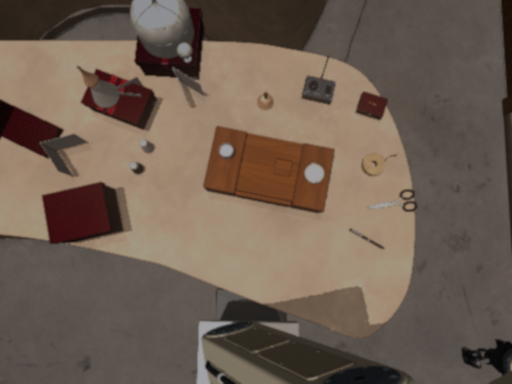

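View pics/side0.png

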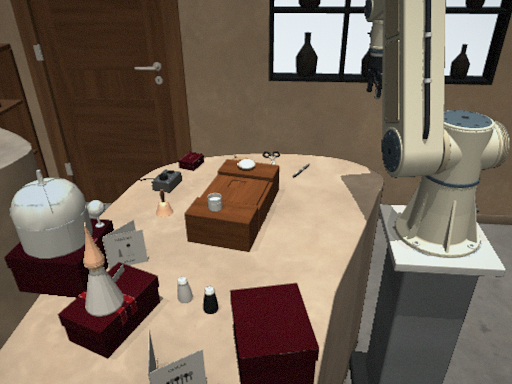

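The top view shows the plinth at about (270,168), turned slightly, with a faint square near (285,167). The egg cup is at (227,151) and the pill box at (314,173). Next I'll fit the plinth from depth and enlarge the deck.

```bash
cat > h.py <<'E'
import numpy as np, cv2
from rig import sensors, grab_frame, camera_params
def cloud(n,d):
    c=camera_params(n);K=c["camera_matrix"];T=c["world_from_camera"]
    v,u=np.indices(d.shape);P=np.stack([(u-K[0,2])/K[0,0]*d,(v-K[1,2])/K[1,1]*d,d],-1)
    return P@T[:3,:3].T+T[:3,3]
def proj(n,p):
    c=camera_params(n);T=np.linalg.inv(c["world_from_camera"]);q=(np.atleast_2d(p)@T[:3,:3].T+T[:3,3])@c["camera_matrix"].T
    return q[:,:2]/q[:,2:]
def ontoz(n,uv,z):
    c=camera_params(n);T=c["world_from_camera"];r=np.c_[np.atleast_2d(uv),np.ones(len(np.atleast_2d(uv)))]@np.linalg.inv(c["camera_matrix"]).T@T[:3,:3].T
    return T[:3,3]+r*((z-T[2,3])/r[:,2])[:,None]
E
python3 - <<'E'
from h import *
for n,b in(("top",(195,345,118,220)),("side",(180,290,150,250))):
    d=np.load(n+"0.npy");P=cloud(n,d);u0,u1,v0,v1=b
    Q=P[v0:v1,u0:u1].reshape(-1,3);dd=d[v0:v1,u0:u1].ravel()
    t=Q[(dd>0)&(Q[:,2]>80)&(Q[:,2]<115)]
    r=cv2.minAreaRect(t[:,:2].astype(np.float32));print(n,len(t),r, [np.median(t[(t[:,2]>97),2]),np.median(t[t[:,2]<97,2])])
    g=Q[(dd>0)&(abs(Q[:,2])<15)];print("table z",np.median(g[:,2]))
    p=cv2.imread(f"pics/{n}0.png")[v0:v1,u0:u1];p=cv2.resize(p,None,fx=5,fy=5,interpolation=cv2.INTER_CUBIC)
    p=cv2.convertScaleAbs(p,alpha=1.5);cv2.imwrite(f"pics/{n}0c.png",p)
E
```

```text
top 7236 ((634.3720703125, -54.44273376464844), (380.13238525390625, 201.21231079101562), 79.8173828125) [np.float64(104.69642529547707), np.float64(89.81351494736862)]
table z -0.005914173936616862
side 3870 ((635.3622436523438, -50.344451904296875), (386.2341003417969, 203.7914276123047), 79.81354522705078) [np.float64(104.60358471589325), np.float64(89.60132669092894)]
table z 0.14076481616638148
```

View pics/top0c.png

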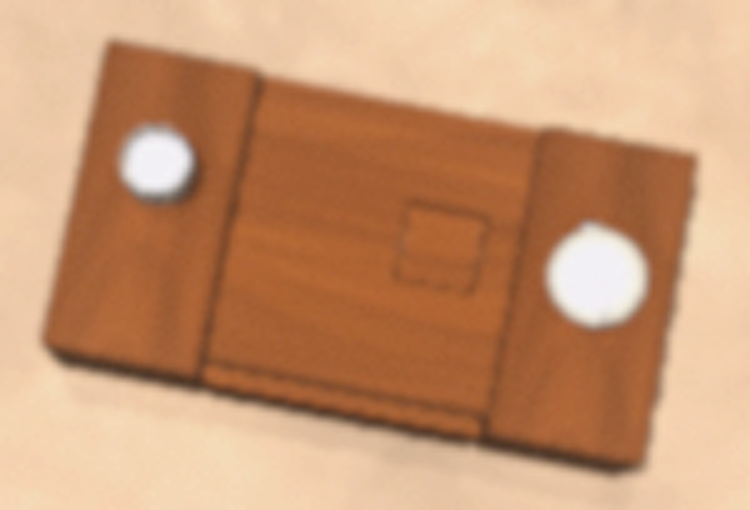

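View pics/side0c.png

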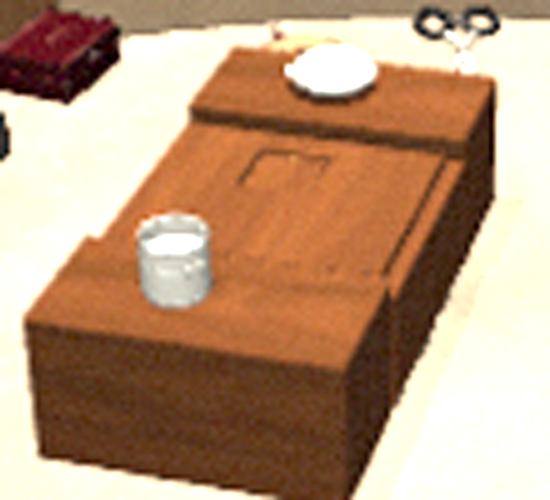

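Both crops show the square outline of the plate: top crop corners (407,202), (490,214), (475,293), (394,278), and side crop roughly (255,150)–(330,157). I'll convert these to the plinth frame.

```bash
cat >> h.py <<'E'
yaw=np.deg2rad(-10.2);O=np.array([634.8,-53.5,0])
R=np.array([[np.cos(yaw),-np.sin(yaw),0],[np.sin(yaw),np.cos(yaw),0],[0,0,1]])
W=lambda p:O+np.asarray(p)@R.T
L=lambda w:(np.asarray(w)-O)@R
def gotow(p,y):
    s=sensors.sense();e=s["eef_pos"];t=s["tcp_rot"]
    from scipy.spatial.transform import Rotation as Ro
    A=Ro.from_euler("xyz",t);B=Ro.from_euler("xyz",[np.pi,0,y])
    print("rotvec",(A.inv()*B).as_rotvec().round(4),"shift m",(A.inv().apply(np.asarray(p)-e)/1000).round(4),"at",L(e).round(1),"F",s["contact_force"].round(1),"clock",s["clock"])
E
python3 - <<'E'
from h import *
c=np.array([[407,202],[490,214],[475,293],[394,278]])/5-.4+[195,118]
l=L(ontoz("top",c,89));print(l.round(1),l.mean(0))
c=np.array([[255,150],[330,157]])/5-.4+[180,150];print(L(ontoz("side",c,89)).round(1))
for n,c in(("top",[[108,40],[695,155],[642,470],[45,345]]),("side",[[25,325],[345,372],[495,82],[240,50]])):
    o=(195,118) if n=="top" else (180,150)
    print(n,L(ontoz(n,np.array(c)/5-.4+o,105)).round(1))
gotow(W([12,l.mean(0)[1],130]),yaw)
E
```

```text
[[ 35.9 -16.8  89. ]
 [ 38.6 -69.5  89. ]
 [-12.8 -69.6  89. ]
 [-13.4 -18.   89. ]] [ 12.08614406 -43.47904901  89.        ]
[[ 39.9 -63.8  89. ]
 [-12.4 -67.9  89. ]]
top [[  97.3  186.9  105. ]
 [  97.  -187.3  105. ]
 [-103.4 -189.2  105. ]
 [ -99.3  184.7  105. ]]
side [[  90.6  199.4  105. ]
 [-102.9  195.6  105. ]
 [-101.3 -175.3  105. ]
 [  89.3 -176.6  105. ]]
rotvec [-1.200e-03  3.000e-04  4.088e-01] shift m [ 0.5995 -0.3825  0.1011] at [-386.  -632.9  230.6] F [-0.5 -0.  -0.8] clock 0.1
```

The rows are not in the units I measure in: shifts go in shares of 0.6 m and turns go in shares of 180 degrees. I convert before sending: 0.42 m / 0.6 = 0.7, 0.37 m / 0.6 = 0.6167, 0.409 rad / 3.1416 = 0.1302.

Call:
move_arm:
  motion:
    - [0, 0, 0.0318, 0.1, -0.0633, 0, 0]
    - [0, 0, 0.0637, 0.2, -0.1267, 0, 0]
    - [0, 0, 0.0955, 0.2833, -0.1817, 0, 0]
    - [0, 0, 0.1273, 0.3667, -0.235, 0, 0]
    - [0, 0, 0.1302, 0.45, -0.2883, 0, 0]
    - [0, 0, 0.1302, 0.5333, -0.3417, 0, 0]
    - [0, 0, 0.1302, 0.6167, -0.395, 0, 0]
    - [0, 0, 0.1302, 0.7, -0.4483, 0, 0]
  grip_force: 20

```text
clock: 1.1
eef_pos: [491.4, -248.7, 231.2]
tcp_rot: [3.142, 0.0, -0.178]
contact_force: [0.5, -0.5, -0.1]
opening: 0.0
grasp_force: 0.0
```

```bash
python3 -c "
from h import *
gotow(W([12,-43,110]),yaw)"
```

```text
rotvec [ 0.0001  0.     -0.    ] shift m [ 0.1185 -0.1746  0.1212] at [-106.5 -217.5  231.2] F [ 0.5 -0.5 -0.1] clock 1.1
```

Scaled: -0.1745 m / 0.6 = -0.2908, 0.1185 m / 0.6 = 0.1975.

Call:
move_arm:
  motion:
    - [0, 0, 0, 0.05, -0.075, 0, 0]
    - [0, 0, 0, 0.1, -0.15, 0, 0]
    - [0, 0, 0, 0.15, -0.225, 0, 0]
    - [0, 0, 0, 0.1975, -0.2908, 0.0333, 0]
    - [0, 0, 0, 0.1975, -0.2908, 0.1167, 0]
    - [0, 0, 0, 0.1975, -0.2908, 0.1833, 0]
    - [0, 0, 0, 0.1975, -0.2908, 0.2017, 0]
    - [0, 0, 0, 0.1975, -0.2908, 0.2017, 0]

```text
clock: 2.1
eef_pos: [637.8, -99.9, 110.2]
tcp_rot: [3.142, 0.001, -0.178]
contact_force: [-0.3, -0.1, -0.2]
opening: -0.002
grasp_force: 0.0
```

```bash
python3 -c "
from h import *
gotow(W([12,-43,89]),yaw)"
```

```text
rotvec [ 0.      0.0009 -0.0004] shift m [ 0.0009 -0.0021  0.0212] at [ 11.1 -45.1 110.2] F [-0.3 -0.1 -0.2] clock 2.1
```

Scaled: 0.0225 m / 0.6 = 0.0375, -0.002 m / 0.6 = -0.0033.

Call:
move_arm:
  motion:
    - [0, 0, 0, 0.0017, -0.0033, 0.02, 0]
    - [0, 0, 0, 0.0017, -0.0033, 0.0283, 0]
    - [0, 0, 0, 0.0017, -0.0033, 0.0317, 0]
    - [0, 0, 0, 0.0017, -0.0033, 0.0333, 0]
    - [0, 0, 0, 0.0017, -0.0033, 0.035, 0]
    - [0, 0, 0, 0.0017, -0.0033, 0.0367, 0]
    - [0, 0, 0, 0.0017, -0.0033, 0.0375, 0]
    - [0, 0, 0, 0.0017, -0.0033, 0.0375, 0]

```text
clock: 3.1
eef_pos: [639.3, -98.0, 88.1]
tcp_rot: [3.142, -0.0, -0.178]
contact_force: [-0.8, 1.3, 4.0]
opening: -0.001
grasp_force: 1.8
```

Scaled: 0.003 m / 0.6 = 0.005, 0.001 m / 0.6 = 0.0017.

Call:
move_arm:
  motion:
    - [0, 0, 0, 0, 0, 0.0017, 0]
    - [0, 0, 0, 0, 0, 0.0033, 0]
    - [0, 0, 0, 0, 0, 0.005, 0]

```text
clock: 3.48
eef_pos: [639.3, -98.0, 85.0]
tcp_rot: [3.142, -0.0, -0.178]
contact_force: [-2.0, 0.4, 3.9]
opening: 0.002
grasp_force: 2.5
```

Scaled: 0.0025 m / 0.6 = 0.0042, 0.002 m / 0.6 = 0.0033.

Call:
move_arm:
  motion:
    - [0, 0, 0, 0, 0, 0.0017, 0]
    - [0, 0, 0, 0, 0, 0.0033, 0]
    - [0, 0, 0, 0, 0, 0.0042, 0]
    - [0, 0, 0, 0, 0, 0.0042, 0]

```text
clock: 3.98
eef_pos: [639.4, -98.0, 83.0]
tcp_rot: [-3.142, -0.0, -0.178]
contact_force: [-3.8, 0.1, 10.0]
opening: 0.004
grasp_force: 4.8
```

The plate is down: the force rises at 83 mm, which is 7 mm below the deck. I'll hold briefly, then let go and rise.

Scaled: -0.06 m / 0.6 = -0.1, -0.04 m / 0.6 = -0.0667.

Call:
move_arm:
  motion:
    - [0, 0, 0, 0, 0, 0.0008, 0]
    - [0, 0, 0, 0, 0, 0.0008, 0]
    - [0, 0, 0, 0, 0, -0.01, 0]
    - [0, 0, 0, 0, 0, -0.05, 0]
    - [0, 0, 0, 0, 0, -0.1, 0]
    - [0, 0, 0, -0.0667, -0.0333, -0.1, 0]
    - [0, 0, 0, -0.1, -0.0667, -0.1, 0]
    - [0, 0, 0, -0.1, -0.0667, -0.1, 0]

```text
clock: 4.97
eef_pos: [586.1, -46.8, 142.1]
tcp_rot: [-3.141, 0.001, -0.177]
contact_force: [0.4, -0.5, 0.3]
opening: -0.004
grasp_force: 0.0
```

```bash
python3 - <<'E'
from h import *
p,d=grab_frame("side"); cv2.imwrite("pics/side1.png",cv2.resize(p[140:260,170:330,::-1],None,fx=5,fy=5,interpolation=cv2.INTER_CUBIC))
P=cloud("side",d)[140:260,170:330].reshape(-1,3);q=L(P)
m=(d[140:260,170:330].ravel()>0)&(abs(q[:,1])<80)&(q[:,2]>82)&(q[:,2]<95)&(q[:,0]<-95)
print(m.sum(),np.percentile(q[m],[2,50,98],axis=0).round(1))
gotow(W([-122,0,110]),yaw)
E
```

```text
108 [[-150.   -74.8   84. ]
 [-144.9    5.8   88.3]
 [-138.4   75.7   91.2]]
rotvec [ 0.0001 -0.0003  0.001 ] shift m [-0.0741 -0.0027  0.0323] at [-47.9  -2.6 142.3] F [1.4 0.5 0.4] clock 5.025
```

View pics/side1.png

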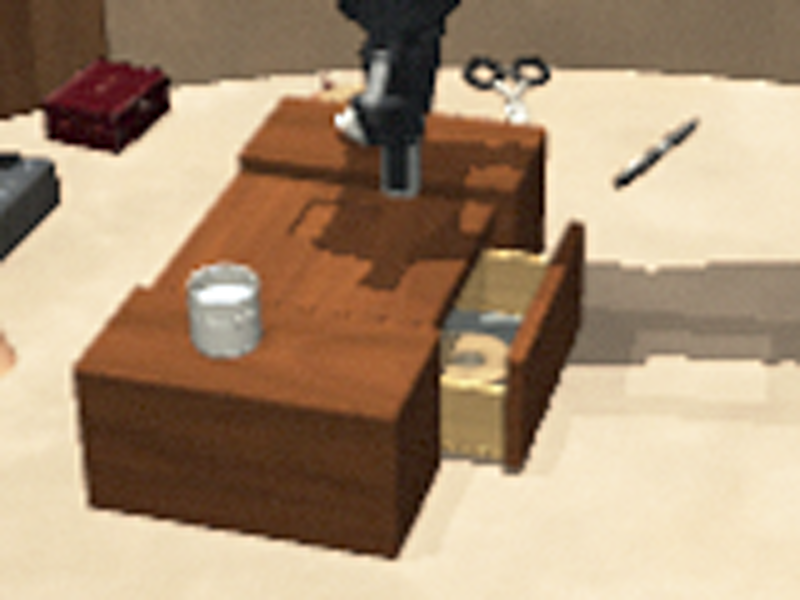

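The drawer has sprung out by about 50 mm, its front edge running from (510,355) to (580,225) in the crop, and the gap behind it is clear. I'll lower the shut fingers into the gap.

Scaled: 0.072 m / 0.6 = 0.12, -0.066 m / 0.6 = -0.11.

Call:
move_arm:
  motion:
    - [0, 0, 0, -0.0667, -0.005, 0, 0]
    - [0, 0, 0, -0.11, -0.005, 0, 0]
    - [0, 0, 0, -0.11, -0.005, 0, 0]
    - [0, 0, 0, -0.11, -0.005, 0.05, 0]
    - [0, 0, 0, -0.11, -0.005, 0.0833, 0]
    - [0, 0, 0, -0.11, -0.005, 0.1083, 0]
    - [0, 0, 0, -0.11, -0.005, 0.12, 0]
    - [0, 0, 0, -0.11, -0.005, 0.12, 0]

```text
clock: 6.02
eef_pos: [523.1, -33.5, 70.0]
tcp_rot: [3.142, 0.0, -0.178]
contact_force: [-0.6, -0.9, 0.6]
opening: -0.006
grasp_force: 0.0
```

```bash
python3 -c "
from h import *
gotow(W([-167,0,70]),yaw)"
```

```text
rotvec [ 0.0001  0.0003 -0.0003] shift m [-0.0535 -0.      0.    ] at [-1.135e+02 -1.000e-01  7.000e+01] F [-0.6 -0.9  0.6] clock 6.025
```

Scaled: -0.045 m / 0.6 = -0.075, -0.006 m / 0.6 = -0.01.

Call:
move_arm:
  motion:
    - [0, 0, 0, -0.01, 0, 0, 0]
    - [0, 0, 0, -0.02, 0, 0, 0]
    - [0, 0, 0, -0.0283, 0, 0, 0]
    - [0, 0, 0, -0.0367, 0, 0, 0]
    - [0, 0, 0, -0.0467, 0, 0, 0]
    - [0, 0, 0, -0.0567, 0, 0, 0]
    - [0, 0, 0, -0.0667, 0, 0, 0]
    - [0, 0, 0, -0.075, 0, 0, 0]

```text
clock: 7.02
eef_pos: [478.1, -25.2, 70.3]
tcp_rot: [-3.142, 0.0, -0.178]
contact_force: [0.7, 0.1, 1.0]
opening: -0.002
grasp_force: 0.6
```

Scaled: -0.008 m / 0.6 = -0.0133, -0.006 m / 0.6 = -0.01.

Call:
move_arm:
  motion:
    - [0, 0, 0, -0.005, 0, 0, 0]
    - [0, 0, 0, -0.01, 0, 0, 0]
    - [0, 0, 0, -0.0133, 0, 0, 0]
    - [0, 0, 0, -0.0133, 0, 0, 0]

```text
clock: 7.52
eef_pos: [470.2, -23.9, 70.2]
tcp_rot: [3.142, 0.001, -0.178]
contact_force: [1.6, 0.1, -0.2]
opening: 0.002
grasp_force: 0.0
```

```bash
cat > m.py <<'E'
from h import *
p,d=grab_frame("side"); 
P=cloud("side",d)[140:260,170:360].reshape(-1,3);q=L(P)
m=(d[140:260,170:360].ravel()>0)&(abs(q[:,1])<80)&(q[:,2]>82)&(q[:,2]<93)&(q[:,0]<-100)&(abs(q[:,1])>25)
print(m.sum(),np.percentile(q[m],[2,50,98],axis=0).round(1))
gotow(W([-167,0,70]),yaw)
E
python3 m.py
```

```text
78 [[-188.6  -78.8   82.8]
 [-183.7   33.8   88.1]
 [-177.2   78.4   90.4]]
rotvec [ 0.0001  0.0007 -0.0001] shift m [0.0001 0.     0.0002] at [-167.1    0.    70.2] F [-0.7 -0.3 -0.5] clock 7.575
```

Scaled: -0.002 m / 0.6 = -0.0033, -0.001 m / 0.6 = -0.0017.

Call:
move_arm:
  motion:
    - [0, 0, 0, -0.0017, 0, 0, 0]
    - [0, 0, 0, -0.0033, 0, 0, 0]
    - [0, 0, 0, -0.0033, 0, 0, 0]

```text
clock: 7.95
eef_pos: [468.9, -23.6, 70.3]
tcp_rot: [-3.142, -0.0, -0.178]
contact_force: [1.7, -0.6, -1.4]
opening: -0.001
grasp_force: 0.8
```

Scaled: -0.002 m / 0.6 = -0.0033, -0.001 m / 0.6 = -0.0017.

Call:
move_arm:
  motion:
    - [0, 0, 0, -0.0017, 0, 0, 0]
    - [0, 0, 0, -0.0033, 0, 0, 0]
    - [0, 0, 0, -0.0033, 0, 0, 0]

```text
clock: 8.32
eef_pos: [468.8, -23.5, 70.7]
tcp_rot: [-3.141, -0.004, -0.178]
contact_force: [6.8, -2.0, -6.3]
opening: -0.002
grasp_force: 3.9
```

The drawer is at its stop: the force rises and the TCP no longer moves. I'll back off into the gap, rise and retreat.

Scaled: -0.17 m / 0.6 = -0.2833, -0.14 m / 0.6 = -0.2333.

Call:
move_arm:
  motion:
    - [0, 0, 0, 0.0133, 0, 0, 0]
    - [0, 0, 0, 0.0233, 0, 0, 0]
    - [0, 0, 0, 0.0233, 0, 0, 0]
    - [0, 0, 0, 0.0233, 0, -0.05, 0]
    - [0, 0, 0, 0.0233, 0, -0.1333, 0]
    - [0, 0, 0, 0.0233, 0, -0.2333, 0]
    - [0, 0, 0, 0.0233, 0, -0.2833, 0]
    - [0, 0, 0, 0.0233, 0, -0.2833, 0]

```text
clock: 9.32
eef_pos: [481.6, -25.7, 242.6]
tcp_rot: [-3.141, -0.004, -0.178]
contact_force: [0.5, 0.3, 0.2]
opening: 0.005
grasp_force: 0.0
```

```bash
python3 m.py; python3 - <<'E'
from h import *
p,d=grab_frame("side"); cv2.imwrite("pics/side2.png",cv2.resize(p[130:250,170:330,::-1],None,fx=5,fy=5,interpolation=cv2.INTER_CUBIC))
E
```

```text
78 [[-190.1  -73.4   82.3]
 [-184.9   29.5   88.3]
 [-177.9   76.4   91.4]]
rotvec [-0.0002 -0.0014 -0.0002] shift m [-1.050e-02  1.000e-04  1.708e-01] at [-1.568e+02  1.000e-01  2.408e+02] F [-0.  -0.2 -0.7] clock 9.375
```

View pics/side2.png

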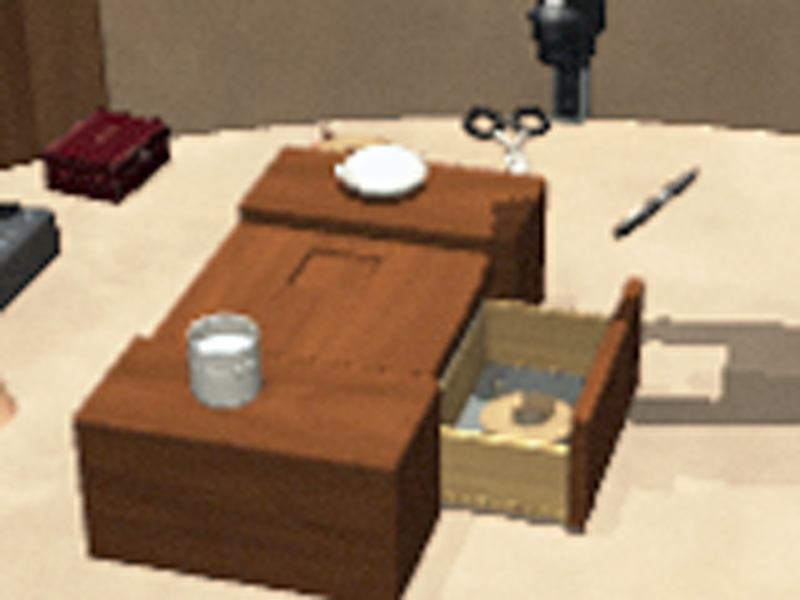

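The drawer stands fully open, its front running from (575,520) to (640,290). The catch at (340,265) has risen, the egg cup (225,360) and pill box (385,170) are undisturbed, and the arm is clear.

```bash
python3 -c "
from rig import order
print(order.sign_off())"
```

```text
the job is handed in; nothing more can be done
None
```

The job is handed in: I pressed the catch right down and let it rise, hooked the drawer open to its stop (about 90 mm out by camera depth), left the goods undisturbed and moved the arm clear, though sign-off returned no verdict.

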